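# Show a gel cassette to the inspection camera

### The arm

A 7-joint arm with a two-finger parallel gripper is mounted at the origin on the work surface. World frame = base frame: x ahead of the robot, y to its left, z up, the work surface at z = 0. Lengths are in m, angles in rad, forces in N, time in s.
With the tool pointing down it reaches from about 0.425 to 0.925 m from the base axis. Payload 6.8 kg.
Tool frame: the origin (TCP) lies at the very end of the fingers, on their centre line; the grasp point (between the pads) lies r.grasp_offset behind it (r.grasp_offset is the distance from the TCP to the grasp point, in m); z points along the fingers, y is the direction in which the jaws open and shut (so a half turn about z gives the same grasp; the last joint's range is limited). The gripper opens to 85 mm and grips with 20 to 120 N. Pads are 22 mm wide; open, the fingers measure 114 mm over their backs; the gripper's body (76 mm by 85 mm) begins 54 mm behind the grasp point. The pads swing forward as they close: fully open they stand 13 mm farther back than shut.
Start: joints at [1.148, 0.477, 0.022, 1.555, -0.011, 1.109, -0.083], TCP at [0.209, -0.642, 0.231] pointing down, gripper open.
Joint ranges: [-2.96, 2.96], [-0.34, 2.1], [-1.41, 1.46], [0.24, 2.44], [-1.37, 4.51], [0.17, 1.92], [-2.96, 2.96]. Speed limits (rad/s): [2.39, 2.39, 3.14, 3.14, 3.14, 3.14, 3.14].

### API

Orientations are given as a rotation vector (axis times angle).
In Python, from bench import r gives the robot as it stands.
- The arm moves only by the shell command python3 -m jog 'ROWS' [FORCE]. ROWS is JSON, one flat list of numbers, 7 for each row, row after row: the turn, a rotation vector about the tool's x, y, z normalised to -1 to 1, where 1 is 180 degrees, then the shift along the tool's x, y, z normalised to -1 to 1, where 1 is 200 mm, then the opening, from 0 (shut) to 1 (fully open). In form: [wx, wy, wz, x, y, z, hand, wx, wy, wz, x, y, z, hand, ...]. A call has 1 to 12 rows; each row is the pose to reach, as a shift and turn from the pose measured when the call began, along the tool's axes at that moment, turning the shorter way round; what a row does not reach only later rows make up. A row lasts 1/10 s, in which the tool goes at most 50 mm and 8.59 degrees, less where a joint would pass 70% of its speed; a pose out of reach is approached as far as the arm can. A call with a number of a shift or a turn outside -1 to 1 is refused whole. A call with a gripper value outside its range is refused whole. The fingers move at their own pace and stop on an object; FORCE is the grip in N (left out, the last holds). Time passes only in rows, so rows that repeat a pose let the fingers close. It gives the time, the measured TCP pose, the force and the opening at its end, in the units of the state.
- r.get_obs(): the state, without advancing time (a new reading comes with each control period).
- r.grab_frame(name): name is "scene" or "top" or "wrist"; returns the picture (420x560x3 uint8, red, green, blue); there is no depth.
- r.calibration(name): a dict with "K" (3x3 intrinsics, pixels), "origin" and "rotation" of the camera in the world; the wrist camera has in their place "T_tool_cam" (4x4, takes a point from camera to tool coordinates, whose origin is the TCP and whose axes are the flange's). Camera axes: x right, y up, looking along -z (the intrinsics and any distortion apply to the point x, -y, -z); pixel columns grow to the right and rows downward; lengths in m; the calibration is good to about 2 mm. A picture is of the moment at which its call begins: read the wrist's pose just before it. calibration takes no time and is no camera call.
- r.hand_in(): hands the job in, once; it reports no verdict.
The state is a dict: "clock": time; "joints": joint angles; "qvel": joint speeds; "tau": joint torques, N m; "tcp_pos": TCP position; "orientation": TCP orientation; "contact_force": force on the tool from outside, world axes, zero at the start; "moment": the same for the moment, N m; "grip_width": finger opening in m.
Only numpy, scipy, OpenCV 4.12 (cv2) and the standard library are available. Lean on these libraries where they do the work, as an engineer would, in place of code of your own. Each camera call takes 0.05 s, during which the arm holds its last target.

### The job

Lift the loose clear lid off the cassette rack and lay it gently and flat on the paper mat, then draw the taller gel cassette out of its slot and hold it up in front of the inspection camera: its middle on the lens axis 150 mm in front of the lens, its window facing squarely into the lens (so it leans back to match the camera's downward look) and with its top edge level. Finish while still holding it there, steady and in the air; do not touch the camera, and leave the shorter cassette in its slot and everything else where it stands.

Things in the scene. Friction and masses are not known exactly. Their poses are not given: they have to be found in the camera images.
- rack: White plastic rack, fixed for the episode, 190 (x) by 150 (y) mm; origin at the centre of its underside on the bench. Base plate 12 mm thick with two slots across it at x = -35 and x = +35 mm in its frame; each slot runs along the rack's y, is 12 mm wide, 105 mm long and 30 mm deep (its lips reach 42 mm above the bench). Four steel posts of 12 mm diameter at x = +-85, y = +-65 mm rise to 122 mm above the bench and carry the lid. Cassettes come out straight upwards.
- lid_grip (a point): Centre of the grey grip bar on the loose clear lid. The lid is a plate 200 (x) by 160 (y) by 6 mm, some 250 g, loose on the four rack posts at the start, about square to the rack. The bar, in the middle of the lid, is 20 mm thick (lid x), 80 mm long (lid y) and stands 32 mm above the plate. This point is 24 mm above the lid's underside and 14 mm below the top of the bar. z is up out of the lid.
- mat: White paper-faced mat, fixed for the episode, 260 (x) by 240 (y) by 3 mm, lying on the bench; origin at the centre of its underside. The lid goes here, its middle near the mat's middle; any yaw.
- cassette_mid (a point): Centre of the taller gel cassette, the one to show: a flat grey-framed plate with a clear window, 10 mm thick (its x, the direction its window faces; both faces alike), 100 mm wide (its y), 100 mm tall (its z), about 120 g. It stands upright in one of the two slots of the rack, its foot 12 mm above the bench, its top 10 mm below the lid. The point lies 50 mm above its foot. The frame is solid to grip: all over its face the plate is 10 mm thick to the fingers.
- small_cassette_mid (a point): Centre of the shorter cassette, 10 mm thick, 100 mm wide, 65 mm tall, standing in the other slot. Leave it there.
- camera: Inspection camera on a fixed stand: grey base 130 by 150 by 16 mm, steel column at its back 336 mm high, white head with a black round lens, 38 mm wide. Origin on the bench, 70 mm in front of the base's centre. At yaw 0 it looks to -x, towards the robot. Centre of the lens front: x = +30, y = 0, z = 270 mm in its frame; the lens looks along its -x and 20 degrees downwards.
- view_spot (a point): The point in the air where the middle of the cassette is to be: on the lens axis, 150 mm in front of the lens (at x = -111, y = 0, z = 219 mm in the camera's frame). Its x axis lies along the lens axis, pointing back into the lens (20 degrees upwards); its y axis is level.
- bottle: Amber bottle, 66 mm in diameter, 150 mm tall, standing loose on the bench; origin under its centre. A bystander.
- tip_box: Blue pipette-tip box, 85 by 120 mm, 58 mm tall, loose on the bench; origin under its centre. A bystander.
- beaker: Glass beaker, 72 mm in diameter, 90 mm tall, loose on the bench; origin under its centre. A bystander.

How it is judged:
By the outcome, as a careful person would: the job done as asked, in the order asked, and still so for the second after the job is handed in, while the arm keeps its last pose, push and grip.
It also fails if it takes over 54 s, if anything falls off the work surface, if the arm or the gripper's body presses on something with over 40 N, if the wrist force passes 120 N, or if a joint passes its speed limit or range.

## Working session

There is one attempt and no reset: what is moved stays moved. The work goes in short steps, Python scripts to look and compute and a shell command to move; the robot and the scene stay as the last step left them, time stands still between calls to the robot, and variables do not carry over. Pictures are saved under pics/ and viewed, and the job is handed in when it is done.

```bash
ls; mkdir -p pics
python3 - <<'E'
from bench import r
import cv2
o=r.get_obs(); print(o, r.grasp_offset)
for n in ["scene","top","wrist"]:
    f=r.grab_frame(n); cv2.imwrite(f"pics/{n}0.png",f[:,:,::-1]); print(n,r.calibration(n))
E
```

```text
pics
{'clock': 0.0, 'joints': array([ 1.14789194,  0.47779606,  0.0223386 ,  1.55645993, -0.01146584,
        1.10930252, -0.08307079]), 'qvel': array([ 0.00141137,  0.00011423, -0.00122935,  0.00013855,  0.00079631,
       -0.00125645, -0.0007373 ]), 'tau': array([-4.97675937e-04, -5.96438026e+01,  1.60768960e+00, -2.81189364e+01,
        1.24645833e-02,  9.53784096e-03,  1.07227901e-06]), 'tcp_pos': array([ 0.2087921 , -0.64126819,  0.23032484]), 'orientation': array([-3.10097987e+00, -4.92278813e-01,  7.08808919e-04]), 'contact_force': array([ 0.55130112,  0.45097135, -0.56016381]), 'moment': array([0.00645519, 0.01102976, 0.05736346]), 'grip_width': 0.08546184448549173} 0.0187
scene {'K': array([[487.57114209,   0.        , 273.70948446],
       [  0.        , 487.57114209, 218.14694674],
       [  0.        ,   0.        ,   1.        ]]), 'origin': array([ 1.42584136, -0.83986555,  1.08177095]), 'rotation': array([0.82685717, 0.34660794, 0.77017633])}
top {'K': array([[497.55812707,   0.        , 284.58238237],
       [  0.        , 497.55812707, 214.69800299],
       [  0.        ,   0.        ,   1.        ]]), 'origin': array([ 0.50888157, -0.08464705,  1.38339932]), 'rotation': array([ 0.09299131, -0.05685173, -1.56116433])}
wrist {'K': array([[345.62000119,   0.        , 280.353672  ],
       [  0.        , 345.62000119, 210.33879513],
       [  0.        ,   0.        ,   1.        ]]), 'T_tool_cam': array([[-5.99660321e-04,  9.45773853e-01,  3.24825274e-01,
         8.44330072e-02],
       [ 9.99999657e-01,  7.52487834e-04, -3.44872189e-04,
        -1.96940113e-03],
       [-5.70598166e-04,  3.24824956e-01, -9.45773981e-01,
        -1.42542539e-01],
       [ 0.00000000e+00,  0.00000000e+00,  0.00000000e+00,
         1.00000000e+00]])}
```

View pics/scene0.png

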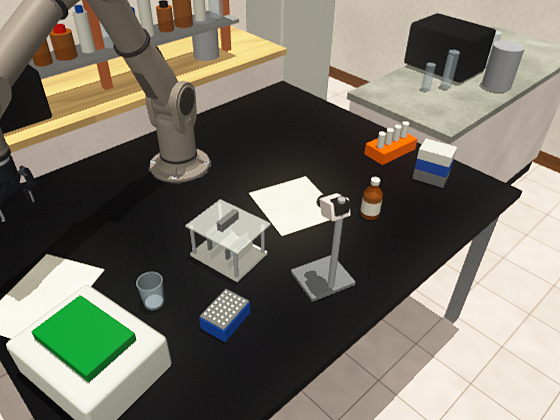

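View pics/top0.png

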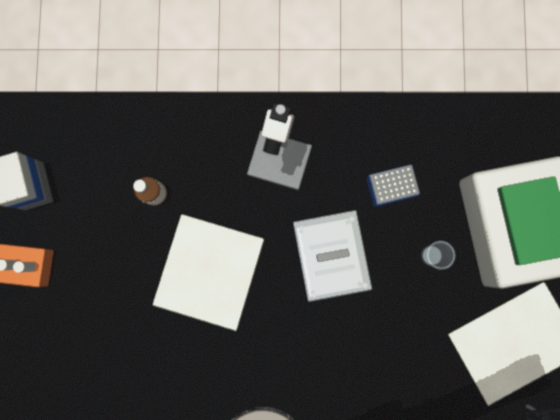

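View pics/wrist0.png

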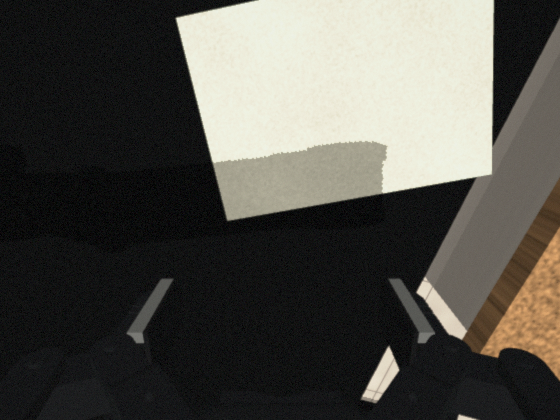

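```bash
cat > h.py <<'E'
import numpy as np, cv2
from scipy.spatial.transform import Rotation as R
from bench import r
def cam(n,obs=None):
    c=r.calibration(n); K=c["K"]
    if n=="wrist":
        T=np.eye(4);T[:3,:3]=R.from_rotvec(obs["orientation"]).as_matrix();T[:3,3]=obs["tcp_pos"]
        T=T@c["T_tool_cam"]; return K,T[:3,3],T[:3,:3]
    return K,np.array(c["origin"]),R.from_rotvec(c["rotation"]).as_matrix()
def ray(n,u,v,obs=None):
    K,o,M=cam(n,obs); d=np.array([(u-K[0,2])/K[0,0],-(v-K[1,2])/K[1,1],-1]); d=M@d
    return o,d/np.linalg.norm(d)
def onz(n,u,v,z,obs=None):
    o,d=ray(n,u,v,obs); return o+d*(z-o[2])/d[2]
def proj(n,p,obs=None):
    K,o,M=cam(n,obs); q=M.T@(np.array(p)-o); return np.array([K[0,2]+K[0,0]*q[0]/-q[2],K[1,2]+K[1,1]*q[1]/q[2]])
def tri(rays):
    A=np.zeros((3,3));b=np.zeros(3)
    for o,d in rays:
        P=np.eye(3)-np.outer(d,d);A+=P;b+=P@o
    p=np.linalg.solve(A,b); return p,[np.linalg.norm((np.eye(3)-np.outer(d,d))@(p-o)) for o,d in rays]
E
python3 - <<'E'
from h import *
t=cv2.imread("pics/top0.png"); s=cv2.imread("pics/scene0.png")
cv2.imwrite("pics/t_a.png",cv2.resize(t[195:315,275:395],None,fx=5,fy=5,interpolation=cv2.INTER_CUBIC))
cv2.imwrite("pics/t_b.png",cv2.resize(t[95:195,235:335],None,fx=6,fy=6,interpolation=cv2.INTER_CUBIC))
cv2.imwrite("pics/s_a.png",cv2.resize(s[180:300,180:380],None,fx=4,fy=4,interpolation=cv2.INTER_CUBIC))
g=t.min(axis=2); m=(g>190).astype(np.uint8)
cs,_=cv2.findContours(m,cv2.RETR_EXTERNAL,cv2.CHAIN_APPROX_NONE)
for c in cs:
    if cv2.contourArea(c)>2000:
        rc=cv2.minAreaRect(c)
        b=cv2.boxPoints(rc); P=np.array([onz("top",u,v,0.003) for u,v in b])
        print(rc, P.mean(0).round(4), [np.linalg.norm(P[i]-P[(i+1)%4]).round(4) for i in range(4)], P[:,:2].round(3).tolist())
E
```

```text
((515.5439453125, 343.1947021484375), (79.93673706054688, 108.43759155273438), 61.32685470581055) [ 0.2988 -0.6775  0.003 ] [np.float64(0.2964), np.float64(0.208), np.float64(0.292), np.float64(0.2068)] [[0.32, -0.5], [0.462, -0.76], [0.276, -0.854], [0.137, -0.597]]
((331.4603576660156, 256.7886962890625), (73.71541595458984, 59.83234786987305), 79.3803482055664) [ 0.526  -0.1825  0.003 ] [np.float64(0.1663), np.float64(0.2024), np.float64(0.1639), np.float64(0.2025)] [[0.609, -0.082], [0.641, -0.245], [0.442, -0.282], [0.411, -0.121]]
((207.9297332763672, 271.4783935546875), (86.02012634277344, 94.32805633544922), 17.102725982666016) [0.4828 0.1587 0.003 ] [np.float64(0.2597), np.float64(0.2416), np.float64(0.2575), np.float64(0.2378)] [[0.391, 0.308], [0.642, 0.239], [0.573, 0.007], [0.326, 0.08]]
((527.23974609375, 222.40521240234375), (114.83656311035156, 86.4599609375), 79.04593658447266) [ 0.6262 -0.7203  0.003 ] [np.float64(0.2403), np.float64(0.3148), np.float64(0.235), np.float64(0.3147)] [[0.758, -0.579], [0.806, -0.814], [0.494, -0.859], [0.447, -0.629]]
((495.0, 70.0), (
[... 2748 characters left out ...]
7], [1.123, -0.029], [1.123, 0.139]]
((188.5, 24.0), (48.0, 59.0), 90.0) [1.1963 0.2326 0.003 ] [np.float64(0.1732), np.float64(0.1454), np.float64(0.1715), np.float64(0.1458)] [[1.269, 0.321], [1.269, 0.148], [1.123, 0.145], [1.124, 0.316]]
((128.5, 24.0), (48.0, 59.0), 90.0) [1.1967 0.4084 0.003 ] [np.float64(0.1742), np.float64(0.1458), np.float64(0.1725), np.float64(0.1463)] [[1.27, 0.498], [1.269, 0.324], [1.124, 0.319], [1.124, 0.492]]
((68.49999237060547, 23.999996185302734), (58.99999237060547, 47.99999237060547), -0.0) [1.197  0.5852 0.003 ] [np.float64(0.1468), np.float64(0.1752), np.float64(0.1463), np.float64(0.1735)] [[1.124, 0.668], [1.27, 0.677], [1.27, 0.501], [1.124, 0.495]]
```

View pics/t_a.png

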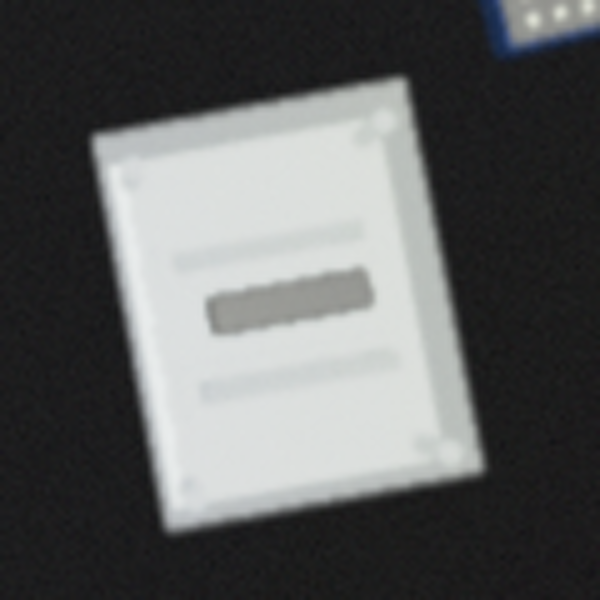

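View pics/t_b.png

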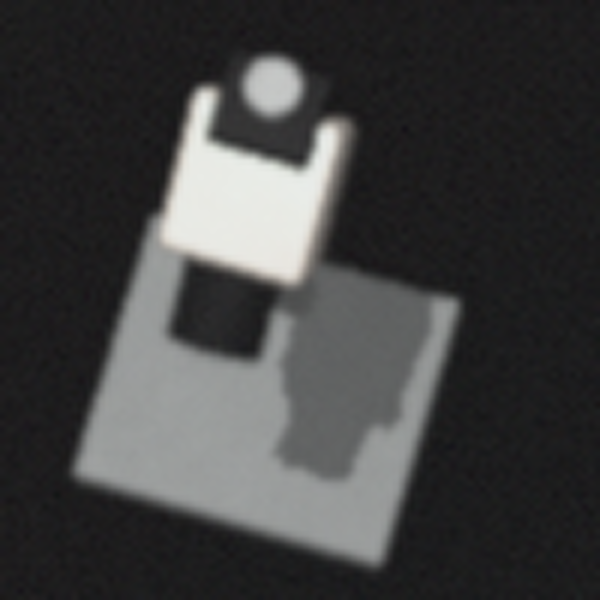

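View pics/s_a.png

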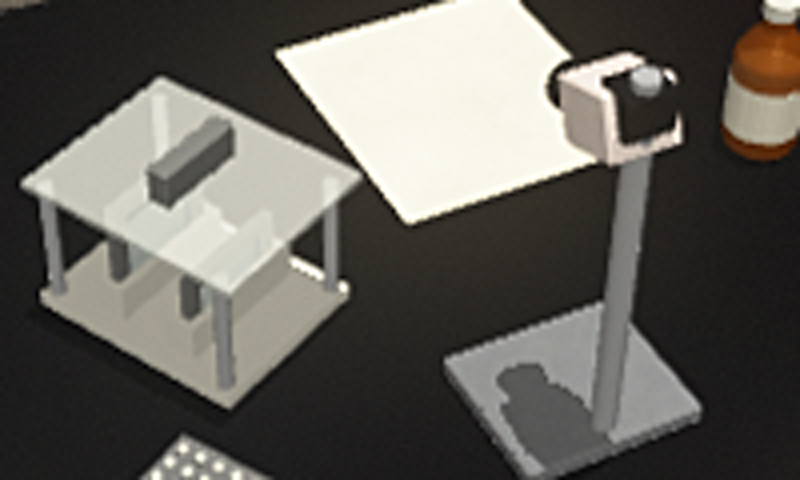

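```bash
python3 - <<'E'
from h import *
def quad(px,z,f,off,n="top"):
    P=np.array([onz(n,u/f+off[0]-0.4,v/f+off[1]-0.4,z) for u,v in px])[:,:2]
    print("c",P.mean(0).round(4),"sides",[np.linalg.norm(P[i]-P[(i+1)%4]).round(4) for i in range(4)],"ang",[np.degrees(np.arctan2(*(P[(i+1)%4]-P[i])[::-1])).round(2) for i in range(4)])
    return P
print("lid");quad([(92,133),(408,78),(485,468),(167,530)],0.127,5,(275,195))
print("bar top");quad([(207,297),(370,267),(375,305),(214,335)],0.160,5,(275,195))
print("base");quad([(75,475),(380,568),(462,298),(150,217)],0.016,6,(235,95))
t=cv2.imread("pics/top0.png"); 
# bar mask
sub=t[235:280,305:360].min(axis=2); m=(sub<185).astype(np.uint8)
n,l,st,ce=cv2.connectedComponentsWithStats(m)
for i in range(1,n): 
  if st[i,4]>50:
    pts=np.argwhere(l==i)[:,::-1].astype(np.float32); rc=cv2.minAreaRect(pts); u,v=ce[i]+[305,235]; print(st[i],rc,(u,v),onz("top",u,v,0.160).round(4))
# column top
u,v=272/6+235-.4,86/6+95-.4
print("col top",onz("top",u,v,0.336), "scene", tri([ray("top",u,v),ray("scene",648/4+180-.4,80/4+180-.4)]))
# head front
E
sed -n 1,5p /dev/null
```

```text
lid
c [ 0.5289 -0.1756] sides [np.float64(0.1624), np.float64(0.1987), np.float64(0.1615), np.float64(0.2021)] ang [np.float64(-79.66), np.float64(-169.15), np.float64(101.53), np.float64(11.1)]
bar top
c [ 0.5283 -0.175 ] sides [np.float64(0.0811), np.float64(0.0187), np.float64(0.08), np.float64(0.0188)] ang [np.float64(-79.09), np.float64(-172.67), np.float64(101.04), np.float64(10.66)]
base
c [ 0.7947 -0.0355] sides [np.float64(0.1483), np.float64(0.1326), np.float64(0.151), np.float64(0.1269)] ang [np.float64(-106.77), np.float64(-16.35), np.float64(75.4), np.float64(164.85)]
[ 11  13  34  14 289] ((27.466035842895508, 19.81886863708496), (8.661561012268066, 33.5405158996582), 79.3803482055664) (np.float64(332.4636678200692), np.float64(254.83737024221455)) [ 0.5282 -0.174   0.16  ]
col top [ 0.83853164 -0.04784059  0.336     ] scene (array([ 0.84033084, -0.04731526,  0.33147661]), [np.float64(0.000509559751516737), np.float64(0.0005095597515165541)])
```

```bash
cat >> h.py <<'E'
CY=np.radians(-15.6); CO=np.array([0.7947,-0.0355,0])-0.07*np.array([np.cos(CY),np.sin(CY),0])
def camT(p): return CO+R.from_euler('z',CY).apply(p)
def down(a): # tool y azimuth deg
    a=np.radians(a); y=np.array([np.cos(a),np.sin(a),0]);z=np.array([0,0,-1.]); return np.column_stack([np.cross(y,z),y,z])
def go(p,M):
    o=r.get_obs(); M0=R.from_rotvec(o["orientation"]).as_matrix()
    t=M0.T@(np.array(p)-o["tcp_pos"])/0.2; w=R.from_matrix(M0.T@M).as_rotvec()/np.pi
    s=max(1,abs(t).max()); print("clock",o["clock"].round(2),"tcp",o["tcp_pos"].round(4),"w",w.round(4),"deg",(np.linalg.norm(w)*180).round(1),"t",t.round(4),"scaled",(t/s).round(4),"F",o["contact_force"].round(1),"grip",o["grip_width"].round(4),"j",o["joints"].round(2))
E
python3 - <<'E'
from h import *
a=np.radians(20)
L=camT([.03,0,.27]); print("lens",L,"view",camT([-.111,0,.219]))
ax=R.from_euler('z',CY).apply([-np.cos(a),0,-np.sin(a)])
s=R.from_euler('z',CY).apply([0,1,0]); u=np.cross(ax,s)
C=[L+.019*(np.cos(q)*s+np.sin(q)*u) for q in np.linspace(0,2*np.pi,13)]
for p in C: print(((proj("top",p)-[235,95]+.4)*6).round(0),end=' ')
print()
for p in [[.115,0,.336],[.07-.065,.075,.016],[.07-.065,-.075,.016],[.135,.075,.016],[.135,-.075,.016]]: print(((proj("top",camT(p))-[235,95]+.4)*6).round(0), proj("scene",camT(p)).round(1))
go([0.5285,-0.1748,0.235],down(10.9))
E
```

```text
lens [ 0.7561735  -0.02474321  0.27      ] view [0.62036758 0.01317449 0.219     ]
[167. 337.] [177. 336.] [197. 339.] [222. 345.] [244. 352.] [259. 359.] [263. 364.] [253. 366.] [233. 363.] [207. 357.] [184. 349.] [169. 342.] [167. 337.] 
[271.  87.] [340.8 197.8]
[ 73. 478.] [331.2 253. ]
[383. 566.] [289.4 268.5]
[151. 214.] [355.  280.3]
[460. 300.] [311.4 297.9]Traceback (most recent call last):
  File "<stdin>", line 10, in <module>
  File "h.py", line 29, in go
    s=max(1,abs(t).max()); print("clock",o["clock"].round(2),"tcp",o["tcp_pos"].round(4),"w",w.round(4),"deg",(np.linalg.norm(w)*180).round(1),"t",t.round(4),"scaled",(t/s).round(4),"F",o["contact_force"].round(1),"grip",o["grip_width"].round(4),"j",o["joints"].round(2))
                                         ^^^^^^^^^^^^^^^^
AttributeError: 'float' object has no attribute 'round'
```

```bash
sed -i 's/o\["clock"\].round(2)/round(float(o["clock"]),2)/; s/o\["grip_width"\].round(4)/round(float(o["grip_width"]),4)/' h.py
python3 - <<'E'
from h import *
go([0.5285,-0.1748,0.235],down(10.9))
E
```

```text
clock 0.15 tcp [ 0.2089 -0.6414  0.2306] w [-4.000e-04 -3.000e-04 -4.603e-01] deg 82.9 t [ 2.2421 -1.7236 -0.0201] scaled [ 1.     -0.7687 -0.009 ] F [ 0.3  0.7 -0.6] grip 0.0852 j [ 1.15  0.48  0.02  1.56 -0.01  1.11 -0.08]
```

```bash
python3 -m jog '[0,0,-0.05,0.2,-0.15,0,1, 0,0,-0.1,0.4,-0.31,0,1, 0,0,-0.14,0.6,-0.46,0,1, 0,0,-0.17,0.8,-0.615,0,1, 0,0,-0.2,1,-0.769,0,1, 0,0,-0.2,1,-0.769,0,1]'
python3 - <<'E'
from h import *
go([0.5285,-0.1748,0.235],down(10.9))
E
```

```text
clock: 0.75
tcp_pos: [0.3565, -0.4265, 0.2309]
orientation: [-2.787, -1.444, -0.005]
contact_force: [-0.1, 0.1, -0.5]
grip_width: 0.0852
clock 0.75 tcp [ 0.3565 -0.4265  0.2309] w [ 2.000e-04 -1.500e-03 -2.562e-01] deg 46.1 t [ 1.5242 -0.0232 -0.014 ] scaled [ 1.     -0.0153 -0.0092] F [-0.1  0.1 -0.5] grip 0.0852 j [ 0.93  0.29 -0.2   1.83  0.06  1.02  0.09]
```

```bash
python3 -m jog '[0,0,-0.04,0.2,0,0,1, 0,0,-0.08,0.4,0,0,1, 0,0,-0.12,0.6,0,0,1, 0,0,-0.15,0.8,0,0,1, 0,0,-0.18,1,0,0,1, 0,0,-0.18,1,0,0,1]'
python3 - <<'E'
from h import *
go([0.5285,-0.1748,0.235],down(10.9))
E
```

```text
clock: 1.35
tcp_pos: [0.4753, -0.2575, 0.232]
orientation: [-2.262, -2.177, -0.012]
contact_force: [0.1, 0.5, -0.4]
grip_width: 0.0856
clock 1.35 tcp [ 0.4753 -0.2575  0.232 ] w [ 0.0014 -0.002  -0.0728] deg 13.1 t [ 0.4236  0.2501 -0.0111] scaled [ 0.4236  0.2501 -0.0111] F [ 0.1  0.5 -0.4] grip 0.0856 j [ 0.72  0.29 -0.4   1.86  0.12  1.03  0.23]
```

```bash
python3 -m jog '[0,0,-0.04,0.2,0.12,0,1, 0.001,-0.002,-0.073,0.4236,0.25,-0.011,1, 0.001,-0.002,-0.073,0.4236,0.25,-0.011,1, 0.001,-0.002,-0.073,0.4236,0.25,-0.011,1, 0.001,-0.002,-0.073,0.4236,0.25,-0.011,1]'
python3 - <<'E'
from h import *
o=r.get_obs();cv2.imwrite("pics/w1.png",r.grab_frame("wrist")[:,:,::-1])
go([0.5285,-0.1748,0.135],down(10.9))
# expected projections of the bar top corners
a=np.radians(10.9);c,s=np.cos(a),np.sin(a)
for dx,dy in [(-.01,-.04),(-.01,.04),(.01,.04),(.01,-.04)]:
    print(proj("wrist",[0.5285+c*dx-s*dy,-0.1748+s*dx+c*dy,.160],o).round(1))
E
```

```text
clock: 1.85
tcp_pos: [0.5276, -0.1766, 0.2345]
orientation: [2.003, 2.42, -0.001]
contact_force: [0.4, -0.4, -1.1]
grip_width: 0.0856
clock 1.9 tcp [ 0.5274 -0.177   0.2346] w [-0.0001  0.0002 -0.001 ] deg 0.2 t [0.0099 0.0074 0.4978] scaled [0.0099 0.0074 0.4978] F [-0.1 -0.5 -0.1] grip 0.0856 j [ 0.6   0.32 -0.48  1.81  0.17  1.05  0.25]
[267.7 276.2]
[265.8 165. ]
[297.3 164.9]
[295.8 276.1]
```

View pics/w1.png

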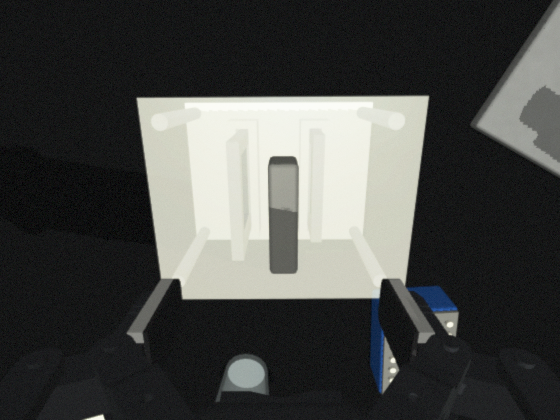

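```bash
python3 -m jog '[0,0,0,0.01,0.007,0.1,1, 0,0,0,0.01,0.007,0.25,1, 0,0,0,0.01,0.007,0.38,1, 0,0,0,0.01,0.007,0.46,1, 0,0,0,0.01,0.007,0.5,1, 0,0,0,0.01,0.007,0.51,1, 0,0,0,0.01,0.007,0.51,1, 0,0,0,0.01,0.007,0.51,1]'
python3 - <<'E'
from h import *
go([0.5285,-0.1748,0.132],down(10.9))
E
```

```text
clock: 2.7
tcp_pos: [0.529, -0.1753, 0.1336]
orientation: [2.004, 2.417, 0.0]
contact_force: [-0.3, -0.1, -0.1]
grip_width: 0.0852
clock 2.7 tcp [ 0.529  -0.1753  0.1336] w [ 0.0004  0.0005 -0.0012] deg 0.2 t [ 0.0029 -0.002   0.0078] scaled [ 0.0029 -0.002   0.0078] F [-0.3 -0.1 -0.1] grip 0.0852 j [ 0.56  0.44 -0.45  1.91  0.25  0.85  0.17]
```

```bash
python3 -m jog '[0,0,0,0,0,0.006,0.6, 0,0,0,0,0,0.006,0.4, 0,0,0,0,0,0.006,0.2, 0,0,0,0,0,0.006,0.1, 0,0,0,0,0,0.006,0.1, 0,0,0,0,0,0.006,0.1, 0,0,0,0,0,0.006,0.1, 0,0,0,0,0,0.006,0.1]' 50
python3 - <<'E'
from h import *
cv2.imwrite("pics/w2.png",r.grab_frame("wrist")[:,:,::-1])
go([0.5285,-0.1748,0.232],down(10.9))
E
```

```text
clock: 3.5
tcp_pos: [0.5292, -0.1752, 0.1326]
orientation: [2.003, 2.417, 0.0]
contact_force: [-1.2, 0.6, 4.2]
grip_width: 0.0192
clock 3.55 tcp [ 0.5293 -0.1753  0.1326] w [ 0.0006  0.0005 -0.0012] deg 0.3 t [ 0.0024 -0.0025 -0.4969] scaled [ 0.0024 -0.0025 -0.4969] F [-0.4 -0.1  4.1] grip 0.0193 j [ 0.56  0.44 -0.45  1.91  0.25  0.85  0.17]
```

View pics/w2.png

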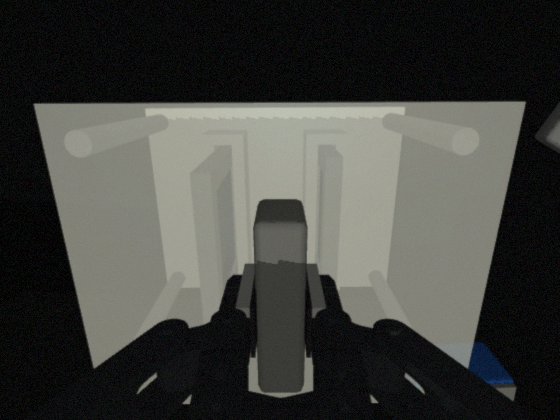

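```bash
python3 -m jog '[0,0,0,0,0,-0.02,0.1, 0,0,0,0,0,-0.06,0.1, 0,0,0,0,0,-0.13,0.1, 0,0,0,0,0,-0.22,0.1, 0,0,0,0,0,-0.32,0.1, 0,0,0,0,0,-0.42,0.1, 0,0,0,0,0,-0.5,0.1, 0,0,0,0,0,-0.5,0.1]'
python3 - <<'E'
from h import *
cv2.imwrite("pics/s3.png",r.grab_frame("scene")[:,:,::-1])
go([0.4828,0.1587,0.222],down(-15.4))
E
```

```text
clock: 4.35
tcp_pos: [0.5306, -0.1753, 0.2358]
orientation: [2.0, 2.413, 0.003]
contact_force: [0.5, -0.7, -2.3]
grip_width: 0.0193
clock 4.4 tcp [ 0.5297 -0.1753  0.2341] w [0.0015 0.0007 0.1449] deg 26.1 t [1.6846 0.0788 0.0558] scaled [1.     0.0468 0.0331] F [-0.4 -0.4 -3.6] grip 0.0192 j [ 0.6   0.32 -0.48  1.81  0.17  1.04  0.24]
```

View pics/s3.png

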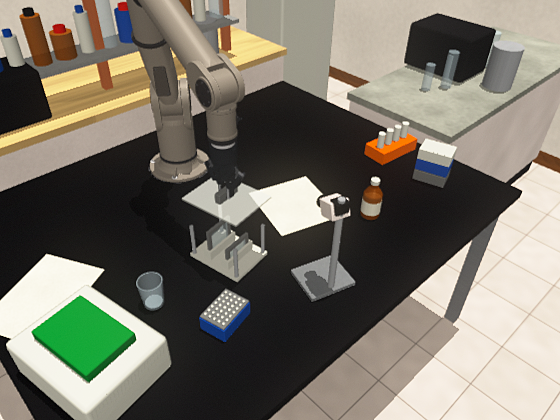

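```bash
python3 -m jog '[0,0,0.01,0.08,0,0,0.1, 0,0,0.03,0.25,0.01,0,0.1, 0,0,0.05,0.45,0.02,0,0.1, 0,0,0.07,0.65,0.03,0,0.1, 0,0,0.09,0.85,0.04,0,0.1, 0,0,0.1,0.97,0.047,0,0.1, 0,0,0.1,1,0.047,0,0.1]'
python3 - <<'E'
from h import *
go([0.4828,0.1587,0.222],down(-15.4))
E
```

```text
clock: 5.1
tcp_pos: [0.5006, 0.0267, 0.2329]
orientation: [2.351, 2.079, 0.003]
contact_force: [-0.1, -0.3, -3.1]
grip_width: 0.0191
clock 5.1 tcp [0.5006 0.0267 0.2329] w [0.0011 0.0001 0.0465] deg 8.4 t [ 0.6441 -0.1695  0.0536] scaled [ 0.6441 -0.1695  0.0536] F [-0.1 -0.3 -3.1] grip 0.0191 j [ 0.3   0.23 -0.55  1.93  0.15  1.01 -0.44]
```

```bash
python3 -m jog '[0,0,0.01,0.15,-0.04,0.02,0.1, 0,0,0.03,0.35,-0.09,0.04,0.1, 0,0,0.046,0.52,-0.14,0.08,0.1, 0.001,0,0.046,0.62,-0.165,0.18,0.1, 0.001,0,0.046,0.644,-0.17,0.3,0.1, 0.001,0,0.046,0.644,-0.17,0.4,0.1, 0.001,0,0.046,0.644,-0.17,0.4,0.1]'
python3 - <<'E'
from h import *
go([0.4828,0.1587,0.0136],down(-15.4))
o=r.get_obs();print(R.from_rotvec(o["orientation"]).as_matrix()[:,2])
E
```

```text
clock: 5.8
tcp_pos: [0.4808, 0.1568, 0.1496]
orientation: [-2.496, -1.905, 0.011]
contact_force: [-1.7, -0.5, -2.3]
grip_width: 0.0193
clock 5.8 tcp [0.4808 0.1568 0.1496] w [-0.0016  0.0014  0.0005] deg 0.4 t [0.015  0.0107 0.6797] scaled [0.015  0.0107 0.6797] F [-1.7 -0.5 -2.3] grip 0.0193 j [ 0.03  0.36 -0.57  2.    0.25  0.86 -0.94]
[-0.00616103 -0.00300326 -0.99997651]
```

```bash
python3 -m jog '[-0.001,0.001,0,0.015,0.01,0.08,0.1, -0.001,0.001,0,0.015,0.01,0.2,0.1, -0.001,0.001,0,0.015,0.01,0.33,0.1, -0.001,0.001,0,0.015,0.01,0.45,0.1, -0.001,0.001,0,0.015,0.01,0.53,0.1, -0.001,0.001,0,0.015,0.01,0.57,0.1, -0.001,0.001,0,0.015,0.01,0.58,0.1,-0.001,0.001,0,0.015,0.01,0.58,0.1]'
python3 - <<'E'
from h import *
go([0.4828,0.1587,0.0136],down(-15.4))
E
```

```text
clock: 6.6
tcp_pos: [0.4835, 0.1587, 0.0342]
orientation: [-2.498, -1.905, 0.002]
contact_force: [-0.0, 0.4, -3.0]
grip_width: 0.019
clock 6.6 tcp [0.4835 0.1587 0.0342] w [-0.0004  0.0003  0.0004] deg 0.1 t [-0.0008 -0.0031  0.1028] scaled [-0.0008 -0.0031  0.1028] F [-0.   0.4 -3. ] grip 0.019 j [-0.06  0.54 -0.47  2.07  0.41  0.63 -1.08]
```

```bash
python3 -m jog '[0,0,0,0,-0.003,0.02,0.1, 0,0,0,0,-0.003,0.04,0.1, 0,0,0,0,-0.003,0.06,0.1, 0,0,0,0,-0.003,0.075,0.1, 0,0,0,0,-0.003,0.085,0.1, 0,0,0,0,-0.003,0.092,0.1, 0,0,0,0,-0.003,0.096,0.1, 0,0,0,0,-0.003,0.096,0.1]'
python3 - <<'E'
from h import *
go([0.4828,0.1587,0.0136],down(-15.4))
cv2.imwrite("pics/s4.png",r.grab_frame("scene")[150:300,180:380,::-1].repeat(4,0).repeat(4,1))
E
```

```text
clock: 7.4
tcp_pos: [0.4829, 0.1589, 0.0149]
orientation: [-2.498, -1.905, 0.003]
contact_force: [-0.7, 1.0, -3.4]
grip_width: 0.0191
clock 7.4 tcp [0.4829 0.1589 0.0149] w [-0.0004  0.0003  0.0004] deg 0.1 t [-0.0008 -0.0001  0.0064] scaled [-0.0008 -0.0001  0.0064] F [-0.7  1.  -3.4] grip 0.0191 j [-0.08  0.57 -0.45  2.08  0.44  0.59 -1.1 ]
```

View pics/s4.png

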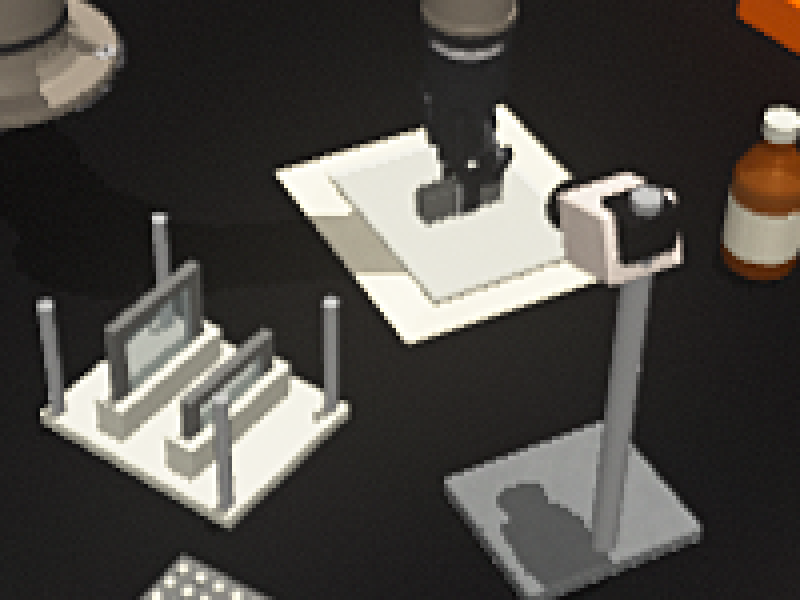

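```bash
python3 -m jog '[0,0,0,0,0,0.004,0.1, 0,0,0,0,0,0.008,0.1, 0,0,0,0,0,0.008,0.1, 0,0,0,0,0,0.008,0.1]'
python3 -m jog '[0,0,0,0,0,0.002,0.1, 0,0,0,0,0,0.002,0.1, 0,0,0,0,0,0.002,0.1]'
```

```text
clock: 7.85
tcp_pos: [0.483, 0.1589, 0.0136]
orientation: [-2.498, -1.905, 0.002]
contact_force: [-1.5, -0.2, 1.4]
grip_width: 0.0193
clock: 8.15
tcp_pos: [0.483, 0.1589, 0.0136]
orientation: [2.498, 1.905, -0.002]
contact_force: [-1.9, -0.7, 5.5]
grip_width: 0.0195
```

```bash
python3 -m jog '[0,0,0,0,0,0,0.28, 0,0,0,0,0,0,0.35, 0,0,0,0,0,0,0.45, 0,0,0,0,0,0,0.55, 0,0,0,0,0,0,0.6, 0,0,0,0,0,0,0.6]' 20
python3 -m jog '[0,0,0,0,0,-0.03,0.6, 0,0,0,0,0,-0.1,0.6, 0,0,0,0,0,-0.25,0.8, 0,0,0,0,0,-0.45,1, 0,0,0,0,0,-0.65,1, 0,0,0,0,0,-0.85,1, 0,0,0,0,0,-1,1, 0,0,0,0,0,-1,1]'
python3 - <<'E'
from h import *
cv2.imwrite("pics/s5.png",r.grab_frame("scene")[150:300,180:380,::-1].repeat(4,0).repeat(4,1))
t=r.grab_frame("top")[:,:,::-1]; cv2.imwrite("pics/t5.png",t); cv2.imwrite("pics/t5b.png",cv2.resize(t[195:345,145:395],None,fx=3.2,fy=3.2,interpolation=cv2.INTER_CUBIC))
go([0.5285,-0.1748,0.222],down(10.9))
E
```

```text
clock: 8.75
tcp_pos: [0.483, 0.1589, 0.0136]
orientation: [2.498, 1.905, -0.002]
contact_force: [-0.3, 0.8, -0.4]
grip_width: 0.0512
clock: 9.55
tcp_pos: [0.4856, 0.1606, 0.2191]
orientation: [2.495, 1.903, 0.012]
contact_force: [1.8, -0.0, 0.0]
grip_width: 0.0851
clock 9.65 tcp [0.4834 0.1591 0.2149] w [ 0.0005  0.0002 -0.1458] deg 26.2 t [-1.5504  0.6592 -0.0343] scaled [-1.      0.4251 -0.0221] F [ 0.3 -0.2 -0.7] grip 0.0858 j [ 0.07  0.28 -0.6   1.93  0.19  0.98 -0.89]
```

View pics/s5.png

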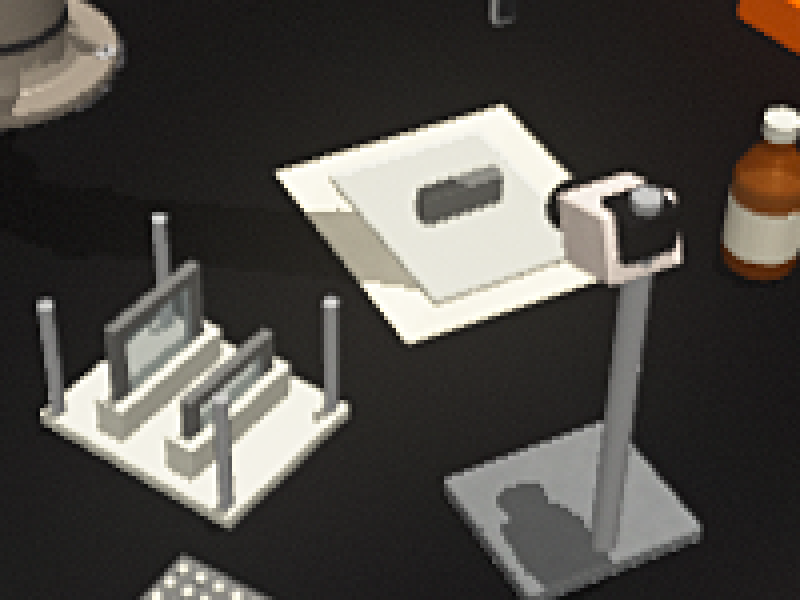

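View pics/t5b.png

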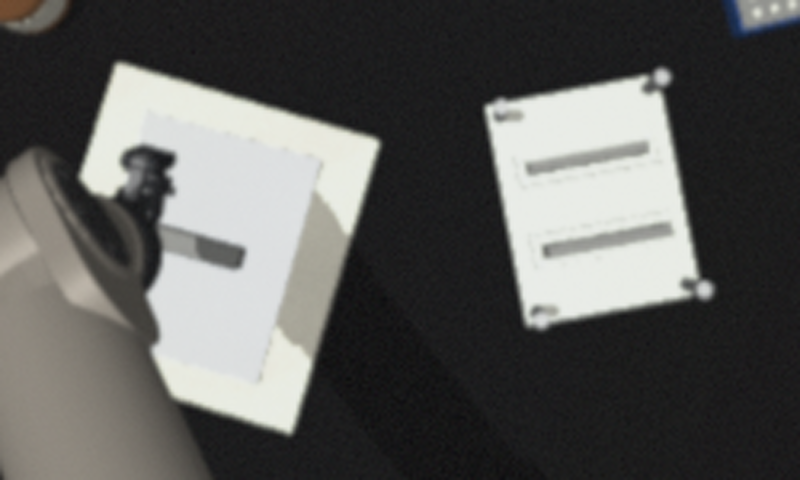

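Run:
```python
from h import *
t=cv2.imread("pics/t5.png"); f=3.2;off=(145,195)
def pt(x,y): return x/f+off[0]-.35,y/f+off[1]-.35
g=cv2.cvtColor(t,cv2.COLOR_BGR2GRAY)
x0,y0=305,232; sub=g[y0:282,x0:358]; m=(sub<175).astype(np.uint8)
n,l,st,ce=cv2.connectedComponentsWithStats(m)
for i in range(1,n):
  if st[i,4]>60:
    w=np.where(l==i,230.-sub,0); ys,xs=np.mgrid[:sub.shape[0],:sub.shape[1]]; 
    cx,cy=(w*xs).sum()/w.sum()+x0,(w*ys).sum()/w.sum()+y0
    rc=cv2.minAreaRect(np.argwhere(l==i)[:,::-1].astype(np.float32)); print(st[i],rc[1:],(cx,cy))
    for z in (.112,.077):
        print(z,onz("top",cx,cy,z).round(4))
for nm,z,ends in [("tall",.112,[(545,250),(671,229)]),("short",.077,[(527,168),(649,147)])]:
    P=[onz("top",*pt(*e),z) for e in ends]; print(nm,np.mean(P,0).round(4),np.linalg.norm(P[1]-P[0]).round(4),np.degrees(np.arctan2(*(P[0]-P[1])[1::-1])).round(2)-0)
# rack outline
P=np.array([onz("top",*pt(*e),.012) for e in [(487,105),(660,76),(699,297),(528,326)]])[:,:2]
print("rack",P.mean(0).round(4),[np.linalg.norm(P[i]-P[(i+1)%4]).round(4) for i in range(4)],[np.degrees(np.arctan2(*(P[(i+1)%4]-P[i])[::-1])).round(2) for i in range(4)])
```

```text
[48  0  5 23 65] ((22.0, 4.0), 90.0) (np.float64(355.9667989141783), np.float64(239.0007308415118))
0.112 [ 0.5697 -0.2372  0.112 ]
0.077 [ 0.5714 -0.2414  0.077 ]
[  5   8  38  10 124] ((3.5014820098876953, 37.65629196166992), 79.3803482055664) (np.float64(328.3249525086602), np.float64(244.1506313554587))
0.112 [ 0.556 -0.167  0.112]
0.077 [ 0.5573 -0.1692  0.077 ]
[ 10  33  40  11 153] ((4.114365577697754, 39.80200958251953), 79.69515228271484) (np.float64(334.06784272424085), np.float64(269.49780586273477))
0.112 [ 0.4919 -0.1815  0.112 ]
0.077 [ 0.4915 -0.1842  0.077 ]
tall [ 0.4919 -0.183   0.112 ] 0.1011 99.96
short [ 0.558  -0.1694  0.077 ] 0.1012 100.25
rack [ 0.5239 -0.1782] [np.float64(0.1512), np.float64(0.1912), np.float64(0.1475), np.float64(0.1917)] [np.float64(-80.02), np.float64(-170.23), np.float64(100.14), np.float64(10.89)]
```

```bash
python3 -m jog '[0,0,-0.015,-0.12,0.05,0,1, 0,0,-0.03,-0.33,0.14,0,1, 0,0,-0.05,-0.55,0.23,0,1, 0,0,-0.07,-0.78,0.33,0,1, 0,0,-0.1,-1,0.425,0,0.8, 0,0,-0.1,-1,0.425,0,0.6]'
python3 - <<'E'
from h import *
go([0.4910,-0.1832,0.21],down(10.2))
E
```

```text
clock: 10.25
tcp_pos: [0.5114, -0.0645, 0.2132]
orientation: [2.178, 2.263, -0.006]
contact_force: [0.0, -0.0, 0.2]
grip_width: 0.0588
clock 10.25 tcp [ 0.5114 -0.0645  0.2132] w [-0.0008  0.0009 -0.0445] deg 8.0 t [-0.5893 -0.1247  0.0182] scaled [-0.5893 -0.1247  0.0182] F [ 0.  -0.   0.2] grip 0.0588 j [ 0.46  0.28 -0.54  1.92  0.18  0.98 -0.12]
```

```bash
python3 -m jog '[0,0,-0.015,-0.2,-0.04,0,0.6, 0,0,-0.03,-0.4,-0.08,0,0.6, -0.001,0.001,-0.0445,-0.54,-0.115,0.01,0.6, -0.001,0.001,-0.0445,-0.589,-0.125,0.018,0.6, -0.001,0.001,-0.0445,-0.589,-0.125,0.018,0.6, -0.001,0.001,-0.0445,-0.589,-0.125,0.018,0.6]'
python3 - <<'E'
from h import *
go([0.4910,-0.1832,0.084],down(10.2))
o=r.get_obs();cv2.imwrite("pics/w6.png",r.grab_frame("wrist")[:,:,::-1])
a=np.radians(10.2);c,s=np.cos(a),np.sin(a)
for dx,dy in [(-.005,-.05),(-.005,.05),(.005,.05),(.005,-.05)]:
    print(proj("wrist",[0.491+c*dx-s*dy,-0.1832+s*dx+c*dy,.112],o).round(1))
E
```

```text
clock: 10.85
tcp_pos: [0.4911, -0.1811, 0.2096]
orientation: [-2.013, -2.41, -0.002]
contact_force: [-0.9, 1.2, -0.0]
grip_width: 0.0511
clock 10.85 tcp [ 0.4911 -0.1811  0.2096] w [ 0.0001 -0.0005  0.0004] deg 0.1 t [-0.0113 -0.0025  0.6281] scaled [-0.0113 -0.0025  0.6281] F [-0.9  1.2 -0. ] grip 0.0511 j [ 0.66  0.29 -0.5   1.91  0.17  0.98  0.26]
[272.9 276.9]
[272.  149.4]
[286.4 149.5]
[285.6 276.9]
```

View pics/w6.png

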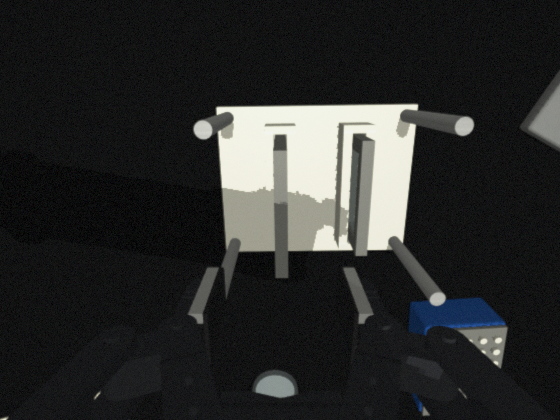

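```bash
python3 -m jog '[0,0,0,-0.011,0.003,0.08,0.6, 0,0,0,-0.011,0.003,0.2,0.6, 0,0,0,-0.011,0.003,0.33,0.6, 0,0,0,-0.011,0.003,0.45,0.6, 0,0,0,-0.011,0.003,0.54,0.6, 0,0,0,-0.011,0.003,0.6,0.6, 0,0,0,-0.011,0.003,0.627,0.6, 0,0,0,-0.011,0.003,0.627,0.6, 0,0,0,-0.011,0.003,0.627,0.6]'
python3 - <<'E'
from h import *
go([0.4918,-0.1832,0.084],down(10.2))
o=r.get_obs();cv2.imwrite("pics/w7.png",r.grab_frame("wrist")[:,:,::-1])
E
```

```text
clock: 11.8
tcp_pos: [0.4931, -0.1824, 0.0852]
orientation: [2.011, 2.413, 0.003]
contact_force: [0.2, -0.2, -0.9]
grip_width: 0.0514
clock 11.8 tcp [ 0.4931 -0.1824  0.0852] w [ 0.0006 -0.0002  0.0009] deg 0.2 t [-0.0028 -0.0072  0.006 ] scaled [-0.0028 -0.0072  0.006 ] F [ 0.2 -0.2 -0.9] grip 0.0514 j [ 0.6   0.47 -0.45  2.01  0.29  0.73  0.15]
```

View pics/w7.png

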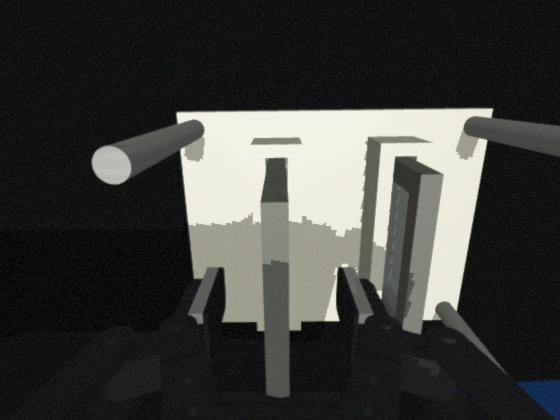

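```bash
python3 -m jog '[0.001,0,0.001,-0.003,-0.009,0.006,0.55, 0.001,0,0.001,-0.003,-0.009,0.006,0.4, 0.001,0,0.001,-0.003,-0.009,0.006,0.3]' 20
python3 - <<'E'
from h import *
go([0.4918,-0.1832,0.084],down(10.2))
o=r.get_obs();cv2.imwrite("pics/w8.png",r.grab_frame("wrist")[150:,150:430,::-1].repeat(2,0).repeat(2,1))
E
```

```text
clock: 12.15
tcp_pos: [0.4916, -0.1837, 0.0845]
orientation: [-2.016, -2.409, 0.001]
contact_force: [-0.2, -0.7, 0.1]
grip_width: 0.0256
clock 12.15 tcp [ 0.4916 -0.1837  0.0845] w [-0.0002 -0.     -0.0003] deg 0.1 t [0.0024 0.0014 0.0024] scaled [0.0024 0.0014 0.0024] F [-0.2 -0.7  0.1] grip 0.0256 j [ 0.6   0.47 -0.44  2.01  0.3   0.73  0.15]
```

View pics/w8.png

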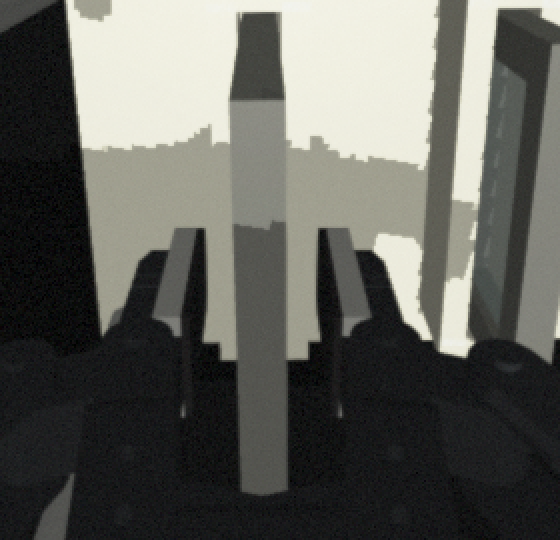

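```bash
python3 -m jog '[0,0,0,0,0,0,0.2, 0,0,0,0,0,0,0.1, 0,0,0,0,0,0,0, 0,0,0,0,0,0,0, 0,0,0,0,0,0,0, 0,0,0,0,0,0,0]' 20
python3 -m jog '[0,0,0,0,0,0,0, 0,0,0,0,0,0,0]' 45
python3 - <<'E'
from h import *
go([0.4918,-0.1832,0.26],down(10.2))
E
```

```text
clock: 12.8
tcp_pos: [0.4917, -0.1837, 0.0845]
orientation: [-2.016, -2.409, 0.0]
contact_force: [-0.8, -0.2, 3.1]
grip_width: 0.0096
clock: 13.0
tcp_pos: [0.4919, -0.1837, 0.0846]
orientation: [-2.016, -2.409, 0.0]
contact_force: [-0.7, 0.5, 1.9]
grip_width: 0.0091
clock 13.0 tcp [ 0.4919 -0.1837  0.0846] w [-0.0001  0.     -0.0003] deg 0.1 t [ 2.70e-03 -1.00e-04 -8.77e-01] scaled [ 2.70e-03 -1.00e-04 -8.77e-01] F [-0.7  0.5  1.9] grip 0.0091 j [ 0.6   0.47 -0.44  2.01  0.3   0.73  0.15]
```

```bash
python3 -m jog '[0,0,0,0,0,-0.02,0, 0,0,0,0,0,-0.06,0, 0,0,0,0,0,-0.11,0, 0,0,0,0,0,-0.17,0, 0,0,0,0,0,-0.24,0, 0,0,0,0,0,-0.33,0, 0,0,0,0,0,-0.43,0, 0,0,0,0,0,-0.54,0, 0,0,0,0,0,-0.65,0, 0,0,0,0,0,-0.75,0, 0,0,0,0,0,-0.8,0, 0,0,0,0,0,-0.8,0]'
python3 - <<'E'
from h import *
o=r.get_obs();cv2.imwrite("pics/s9.png",r.grab_frame("scene")[100:250,180:380,::-1].repeat(4,0).repeat(4,1))
cv2.imwrite("pics/w9.png",r.grab_frame("wrist")[:,:,::-1])
go([0.4918,-0.1832,0.26],down(10.2))
E
```

```text
clock: 14.2
tcp_pos: [0.4927, -0.1839, 0.2465]
orientation: [2.014, 2.407, 0.001]
contact_force: [0.4, -0.6, -0.9]
grip_width: 0.0094
clock 14.3 tcp [ 0.4914 -0.1837  0.2442] w [-0.0003 -0.     -0.0003] deg 0.1 t [ 0.0021  0.0022 -0.0789] scaled [ 0.0021  0.0022 -0.0789] F [-0.1  0.1 -1.2] grip 0.0097 j [ 0.67  0.26 -0.51  1.87  0.14  1.05  0.28]
```

View pics/s9.png

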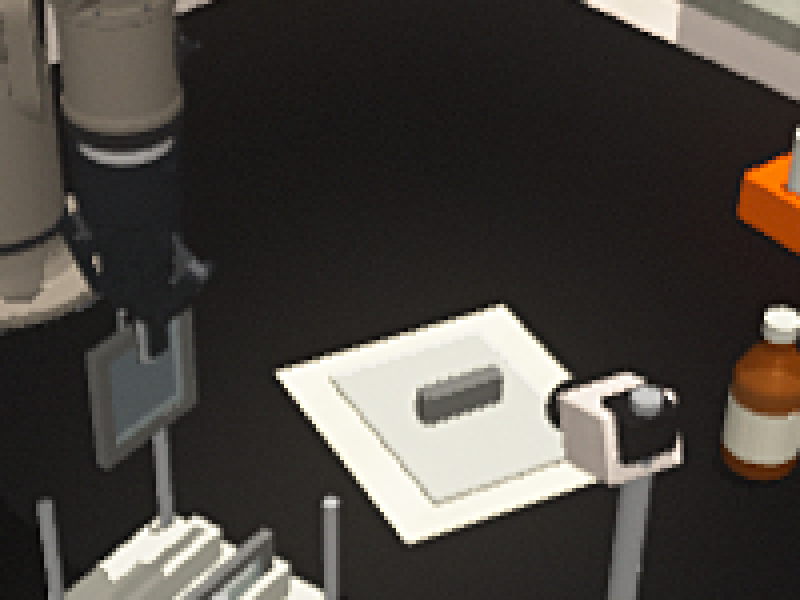

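View pics/w9.png

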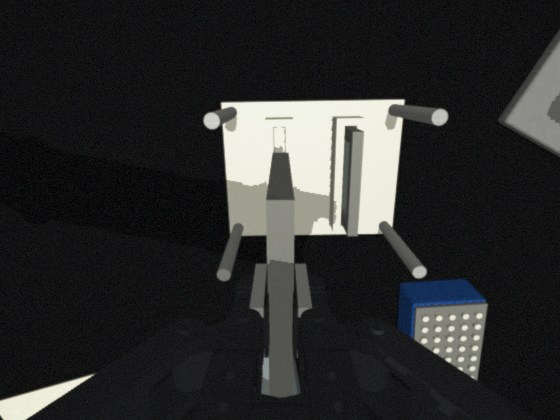

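Run:
```python
from h import *
c=r.calibration("wrist");K=c["K"];T=c["T_tool_cam"]
def tz(u,v,z):
    d=T[:3,:3]@np.array([(u-K[0,2])/K[0,0],-(v-K[1,2])/K[1,1],-1]);o=T[:3,3];return (o+d*(z-o[2])/d[2]).round(4)
for p in [(268,198),(294,198),(262,394),(300,394)]: print(tz(*p,-0.0274))
for p in [(273,153),(289,153)]: print("bottom",tz(*p,0.0726))
# target
a=np.radians(20);cx=np.array([np.cos(CY),np.sin(CY),0]);Z=np.array([0,0,1.])
y=np.cos(a)*cx+np.sin(a)*Z; z=np.sin(a)*cx-np.cos(a)*Z; M=np.column_stack([np.cross(y,z),y,z])
V=camT([-.111,0,.219]); print("V",V)
go(V-M@np.array([0,0,0.0226]),M)
```

```text
[ 0.0508 -0.004  -0.0274]
[ 0.0508  0.0051 -0.0274]
[-0.0375 -0.0076 -0.0274]
[-0.0376  0.0088 -0.0274]
bottom [ 0.0496 -0.0042  0.0726]
bottom [0.0496 0.0058 0.0726]
V [0.62036758 0.01317449 0.219     ]
clock 14.3 tcp [ 0.4914 -0.1837  0.2442] w [-0.1095 -0.0249  0.1416] deg 32.5 t [0.8722 0.7732 0.0194] scaled [0.8722 0.7732 0.0194] F [-0.1  0.1 -1.2] grip 0.0097 j [ 0.67  0.26 -0.51  1.87  0.14  1.05  0.28]
```

```bash
python3 -m jog '[-0.003,-0.001,0.004,0.03,0.02,0,0, -0.011,-0.0025,0.014,0.09,0.07,0,0, -0.022,-0.005,0.028,0.18,0.15,0,0, -0.035,-0.008,0.045,0.28,0.25,0.01,0, -0.048,-0.011,0.062,0.39,0.34,0.01,0, -0.061,-0.014,0.08,0.5,0.44,0.01,0, -0.074,-0.017,0.096,0.6,0.53,0.015,0, -0.086,-0.02,0.112,0.7,0.62,0.015,0, -0.098,-0.022,0.126,0.78,0.69,0.02,0, -0.105,-0.024,0.136,0.84,0.74,0.02,0, -0.109,-0.025,0.141,0.867,0.768,0.02,0, -0.1095,-0.025,0.1416,0.872,0.773,0.02,0]'
cat >> h.py <<'E'
def target(off=0.0226):
    a=np.radians(20);cx=np.array([np.cos(CY),np.sin(CY),0]);Z=np.array([0,0,1.])
    y=np.cos(a)*cx+np.sin(a)*Z; z=np.sin(a)*cx-np.cos(a)*Z; M=np.column_stack([np.cross(y,z),y,z])
    V=camT([-.111,0,.219]); return V,M
E
python3 - <<'E'
from h import *
V,M=target(); go(V-M@[0,0,.0226],M)
s=r.grab_frame("scene")[:,:,::-1];cv2.imwrite("pics/s10.png",s);cv2.imwrite("pics/s10b.png",cv2.resize(s[120:300,220:400],None,fx=3.3,fy=3.3,interpolation=cv2.INTER_CUBIC))
t=r.grab_frame("top")[:,:,::-1];cv2.imwrite("pics/t10.png",t);cv2.imwrite("pics/t10b.png",cv2.resize(t[90:290,180:380],None,fx=3,fy=3,interpolation=cv2.INTER_CUBIC))
E
```

```text
clock: 15.5
tcp_pos: [0.6122, 0.0176, 0.2388]
orientation: [2.268, 1.726, 0.303]
contact_force: [-0.9, 0.0, -0.6]
grip_width: 0.0092
clock 15.5 tcp [0.6122 0.0176 0.2388] w [-0.0006 -0.0004  0.0008] deg 0.2 t [-0.0105  0.0085 -0.0044] scaled [-0.0105  0.0085 -0.0044] F [-0.9  0.  -0.6] grip 0.0092 j [ 0.2   0.25 -0.48  1.94  0.44  0.72 -0.82]
```

View pics/s10b.png

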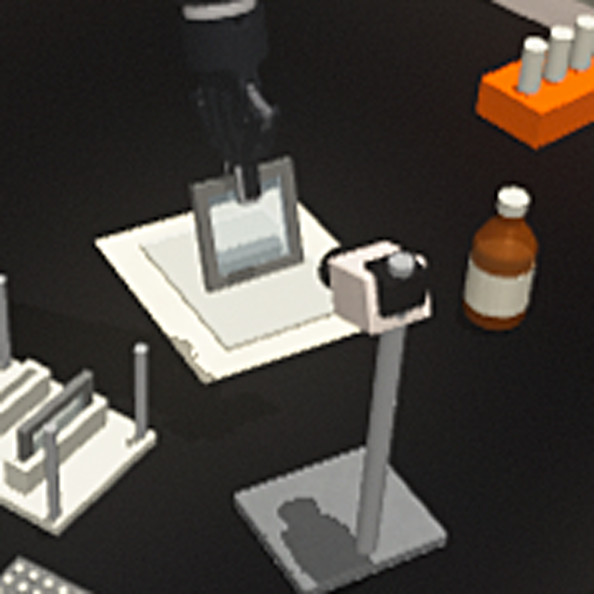

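View pics/t10b.png

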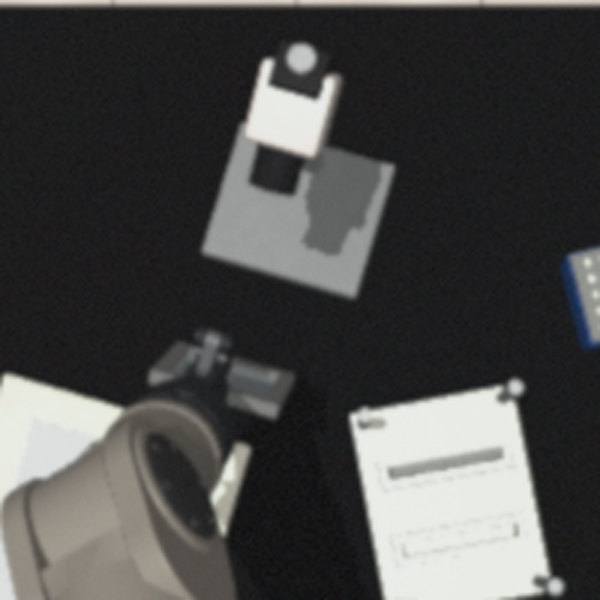

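```bash
python3 -m jog '[-0.0006,-0.0004,0.0008,-0.0105,0.0085,-0.0044,0, -0.0006,-0.0004,0.0008,-0.0105,0.0085,-0.0044,0, -0.0006,-0.0004,0.0008,-0.0105,0.0085,-0.0044,0, -0.0006,-0.0004,0.0008,-0.0105,0.0085,-0.0044,0]'
python3 - <<'E'
from h import *
V,M=target(); go(V-M@[0,0,.0226],M)
s=r.grab_frame("scene")[:,:,::-1].copy();t=r.grab_frame("top")[:,:,::-1].copy()
o=r.get_obs();Mo=R.from_rotvec(o["orientation"]).as_matrix();C=o["tcp_pos"]+Mo@[0,0,.0226]
S=cv2.resize(s[160:220,260:330],None,fx=8,fy=8,interpolation=cv2.INTER_CUBIC);T=cv2.resize(t[190:240,220:290],None,fx=8,fy=8,interpolation=cv2.INTER_CUBIC)
cv2.imwrite("pics/s11raw.png",S);
for x,z in [(-.05,-.05),(.05,-.05),(.05,.05),(-.05,.05)]:
  p=C+Mo@[x,.005,z]
  a=(proj("scene",p)-[260,160]+.5)*8; b=(proj("top",p)-[220,190]+.5)*8; print(x,z,a.round(0),b.round(0))
  cv2.circle(S,tuple(int(i) for i in a),4,(0,0,255),1);cv2.circle(T,tuple(int(i) for i in b),4,(0,0,255),1)
cv2.imwrite("pics/s11.png",S);cv2.imwrite("pics/t11.png",T)
E
```

```text
clock: 16.0
tcp_pos: [0.6129, 0.0127, 0.2406]
orientation: [2.27, 1.718, 0.302]
contact_force: [-0.4, 1.0, -1.9]
grip_width: 0.0093
clock 16.0 tcp [0.6129 0.0127 0.2406] w [ 0.      0.0005 -0.0008] deg 0.2 t [ 0.0122 -0.0039  0.0005] scaled [ 0.0122 -0.0039  0.0005] F [-0.4  1.  -1.9] grip 0.0093 j [ 0.2   0.25 -0.48  1.94  0.44  0.72 -0.82]
-0.05 -0.05 [146. 136.] [432. 274.]
0.05 -0.05 [385.  66.] [ 93. 176.]
0.05 0.05 [416. 318.] [165. 101.]
-0.05 0.05 [184. 391.] [478. 191.]
```

View pics/s11.png

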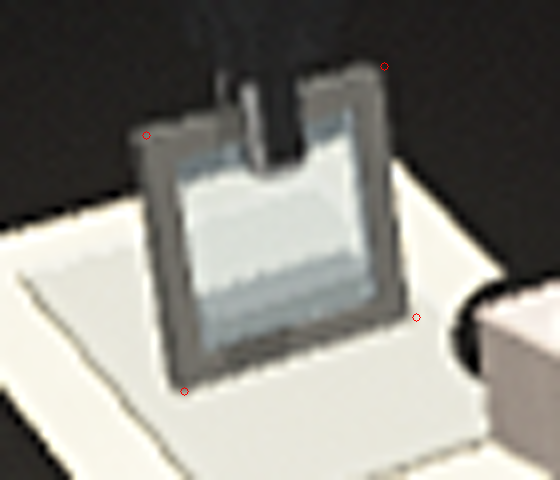

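View pics/t11.png

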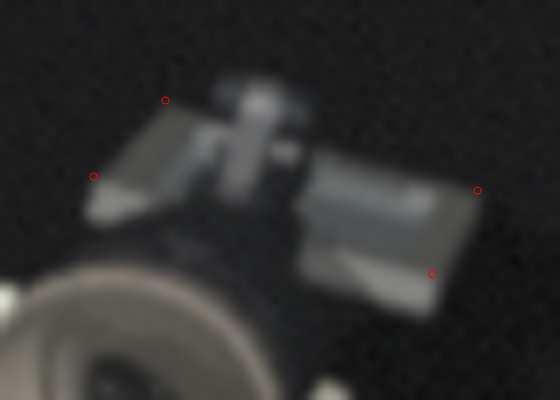

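```bash
python3 -m jog '[0,0.0005,-0.0008,0.012,-0.004,0,0, 0,0.0005,-0.0008,0.012,-0.004,0,0, 0,0.0005,-0.0008,0.012,-0.004,0,0,0,0.0005,-0.0008,0.012,-0.004,0,0,0,0.0005,-0.0008,0.012,-0.004,0,0]'
cat > chk.py <<'E'
from h import *
V,M=target(); go(V-M@[0,0,.0226],M)
o=r.get_obs();s=r.grab_frame("scene")[:,:,::-1].copy();o1=r.get_obs();t=r.grab_frame("top")[:,:,::-1].copy()
print(o["tcp_pos"],o1["tcp_pos"],r.get_obs()["tcp_pos"])
o=o1;Mo=R.from_rotvec(o["orientation"]).as_matrix();C=o["tcp_pos"]+Mo@[0,0,.0226]
S=cv2.resize(s[160:220,260:330],None,fx=8,fy=8,interpolation=cv2.INTER_CUBIC);T=cv2.resize(t[190:240,220:290],None,fx=8,fy=8,interpolation=cv2.INTER_CUBIC)
S2=cv2.resize(s[190:310,280:370],None,fx=5,fy=5,interpolation=cv2.INTER_CUBIC)
T2=cv2.resize(t[95:195,235:335],None,fx=6,fy=6,interpolation=cv2.INTER_CUBIC)
for x,z in [(-.05,-.05),(.05,-.05),(.05,.05),(-.05,.05)]:
  p=C+Mo@[x,.005,z]
  a=(proj("scene",p)-[260,160]+.5)*8; b=(proj("top",p)-[220,190]+.5)*8; print(x,z,a.round(0),b.round(0))
  cv2.circle(S,tuple(int(i) for i in a),3,(0,0,255),1);cv2.circle(T,tuple(int(i) for i in b),3,(0,0,255),1)
for p in [[.115,0,.336],[.005,.075,.016],[.005,-.075,.016],[.135,.075,.016],[.135,-.075,.016],[.135,.075,.0],[.135,-.075,.0],[.005,-.075,.0]]:
  a=(proj("scene",camT(p))-[280,190]+.5)*5;b=(proj("top",camT(p))-[235,95]+.5)*6
  cv2.circle(S2,tuple(int(i) for i in a),3,(0,0,255),1);cv2.circle(T2,tuple(int(i) for i in b),3,(0,0,255),1)
import sys;k=sys.argv[1]
cv2.imwrite(f"pics/s{k}.png",np.hstack([S[:480],cv2.resize(S2,(360,480))])[:, :] if False else S);cv2.imwrite(f"pics/t{k}.png",T);cv2.imwrite(f"pics/sb{k}.png",S2);cv2.imwrite(f"pics/tb{k}.png",T2)
E
python3 chk.py 12
```

```text
clock: 16.6
tcp_pos: [0.6129, 0.0155, 0.2403]
orientation: [2.268, 1.722, 0.304]
contact_force: [0.2, 0.3, -0.7]
grip_width: 0.0091
clock 16.6 tcp [0.6129 0.0155 0.2403] w [0.     0.     0.0002] deg 0.0 t [-0.0012  0.0004  0.0008] scaled [-0.0012  0.0004  0.0008] F [ 0.2  0.3 -0.7] grip 0.0091 j [ 0.2   0.25 -0.48  1.94  0.44  0.72 -0.82]
[0.61285847 0.01552436 0.24034968] [0.61288915 0.01548447 0.24034584] [0.612885   0.01551829 0.2403583 ]
-0.05 -0.05 [151. 134.] [424. 274.]
0.05 -0.05 [389.  64.] [ 84. 177.]
0.05 0.05 [421. 315.] [157. 101.]
-0.05 0.05 [190. 389.] [470. 191.]
```

View pics/s12.png

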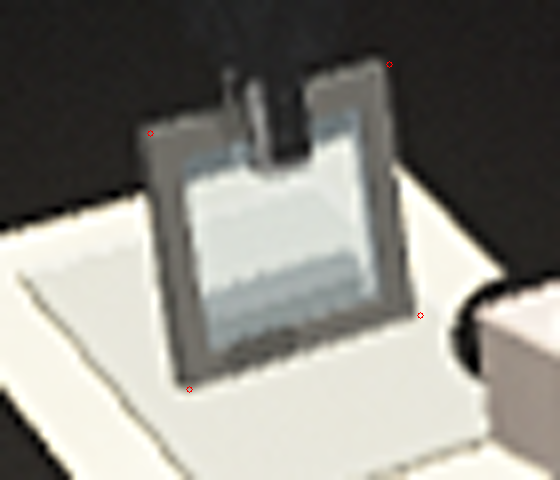

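View pics/sb12.png

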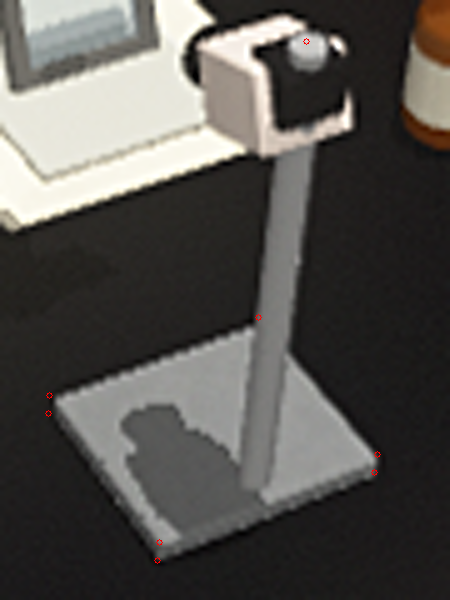

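View pics/t12.png

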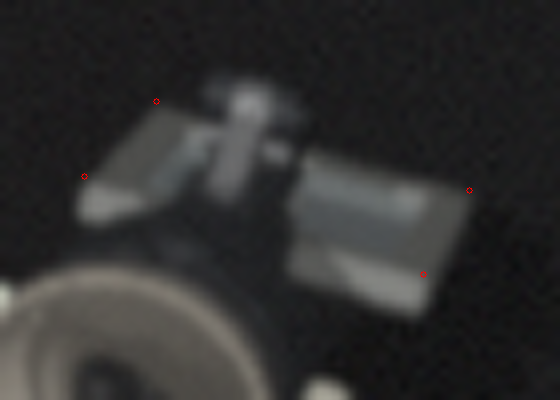

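View pics/tb12.png

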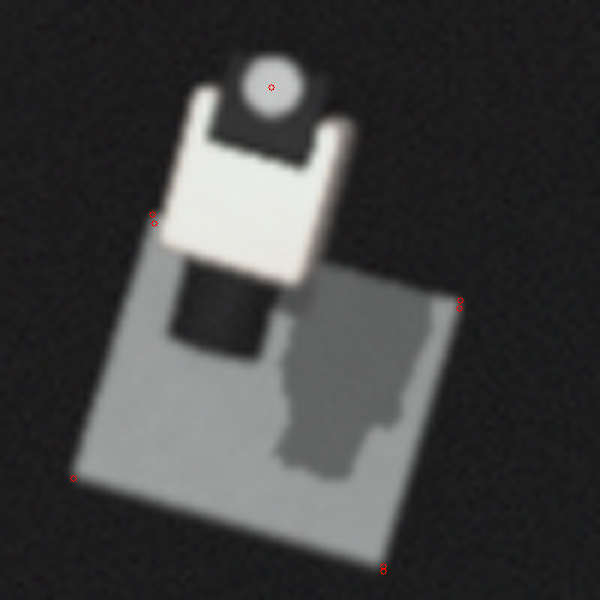

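Run:
```python
from h import *
o=r.get_obs();Mo=R.from_rotvec(o["orientation"]).as_matrix();C=o["tcp_pos"]+Mo@[0,0,.0226]
sp=lambda x,y:ray("scene",x/8+260-.5,y/8+160-.5)
tp=lambda x,y:ray("top",x/8+220-.5,y/8+190-.5)
for nm,s,t,l in [("bl",(182,388),(475,193),(-.05,.005,.05)),("br",(414,315),(160,104),(.05,.005,.05)),("tl",(142,132),(433,278),(-.05,.005,-.05)),("tr",(386,60),(84,184),(.05,.005,-.05))]:
    p,e=tri([sp(*s),tp(*t)]); d=p-(C+Mo@np.array(l)); print(nm,p.round(4),"diff",(d*1000).round(1),"res",(np.array(e)*1000).round(1))
s2=lambda x,y:ray("scene",x/5+280-.5,y/5+190-.5)
t2=lambda x,y:ray("top",x/6+235-.5,y/6+95-.5)
for nm,s,t,l in [("col",(308,48),(273,86),(.115,0,.336)),("fr",(55,402),(383,567),(.005,-.075,.016)),("bk",(160,547),(461,298),(.135,-.075,.016))]:
    p,e=tri([s2(*s),t2(*t)]); d=p-camT(l); print(nm,p.round(4),"diff",(d*1000).round(1),"res",(np.array(e)*1000).round(1))
```

```text
bl [ 0.6267 -0.0427  0.1749] diff [-1.2 -2.1  1. ] res [0.5 0.5]
br [0.6535 0.0542 0.1741] diff [-1.3 -1.5  0.2] res [0.6 0.6]
tl [ 0.5936 -0.0342  0.2692] diff [-1.3 -2.9  1.4] res [0.3 0.3]
tr [0.6198 0.065  0.2686] diff [-2.   0.1  0.8] res [0.2 0.2]
col [ 0.8397 -0.0479  0.3331] diff [ 1.6 -0.3 -2.9] res [0. 0.]
fr [ 0.7135 -0.0889  0.0101] diff [ 1.6  1.4 -5.9] res [1.5 1.5]
bk [ 0.8387 -0.1258  0.0136] diff [ 1.6 -0.6 -2.4] res [0.4 0.4]
```

```bash
python3 -m jog '[0,0,0,0.004,0.002,0,0, 0,0,0,0.004,0.002,0,0, 0,0,0,0.004,0.002,0,0, 0,0,0,0.004,0.002,0,0, 0,0,0,0.004,0.002,0,0, 0,0,0,0.004,0.002,0,0, 0,0,0,0.004,0.002,0,0]'
python3 - <<'E'
from h import *
V,M=target(); go(V-M@[0,0,.0226],M)
s=r.grab_frame("scene")[:,:,::-1];cv2.imwrite("pics/s13.png",s)
w=r.grab_frame("wrist")[:,:,::-1];cv2.imwrite("pics/w13.png",w)
go(V-M@[0,0,.0226],M);print(abs(r.get_obs()["qvel"]).max())
E
```

```text
clock: 17.4
tcp_pos: [0.6134, 0.0162, 0.2405]
orientation: [2.268, 1.722, 0.304]
contact_force: [-0.1, 0.1, -0.8]
grip_width: 0.0092
clock 17.4 tcp [0.6134 0.0162 0.2405] w [ 0.     -0.      0.0002] deg 0.0 t [-0.0051 -0.0016  0.0007] scaled [-0.0051 -0.0016  0.0007] F [-0.1  0.1 -0.8] grip 0.0092 j [ 0.2   0.25 -0.48  1.93  0.44  0.72 -0.82]
clock 17.5 tcp [0.6135 0.0161 0.2405] w [ 0.0001 -0.      0.0002] deg 0.0 t [-0.005  -0.0018  0.0008] scaled [-0.005  -0.0018  0.0008] F [-0.5 -1.3 -0.4] grip 0.0091 j [ 0.2   0.25 -0.48  1.93  0.44  0.72 -0.82]
0.0015405725678387648
```

View pics/s13.png

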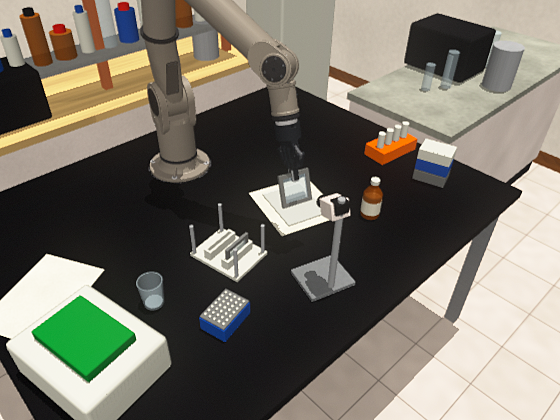

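View pics/w13.png

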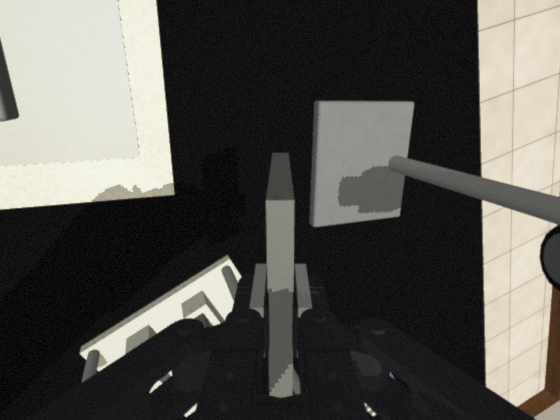

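Run:
```python
from h import *
o=r.get_obs()
q=[(317,101),(413,102),(401,216),(312,226)]
P=np.array([onz("wrist",u,v,.016,o) for u,v in q])[:,:2]
print(P.round(4).tolist(),P.mean(0).round(4),[np.linalg.norm(P[i]-P[(i+1)%4]).round(4) for i in range(4)],[np.degrees(np.arctan2(*(P[(i+1)%4]-P[i])[::-1])).round(1) for i in range(4)])
```

```text
[[0.7533, 0.0558], [0.877, 0.0189], [0.8398, -0.1241], [0.7127, -0.0851]] [ 0.7957 -0.0336] [np.float64(0.1291), np.float64(0.1478), np.float64(0.133), np.float64(0.1466)] [np.float64(-16.6), np.float64(-104.6), np.float64(162.9), np.float64(73.9)]
```

```bash
python3 -c "
from bench import r
print(r.hand_in())"
```

```text
the job is handed in; nothing more can be done
None
```

I lifted the lid off the rack and laid it on the mat. I then drew the taller cassette straight up out of its slot (the one nearer the robot) and handed in with it held in front of the lens. The job took about 17.5 s of the 54 s allowed.

**Lid:** It lies flat and near the middle of the mat. It touched down with about 5 N before I let go.

**Cassette pose:** By the robot's own readings, the middle of the cassette is within about 1 mm of the view spot. The tilt and levelness errors read about 0°. The arm was still, with joint speeds below 0.002 rad/s, and the grip was set to 45 N.

**Checks that disagreed:**
- **Cassette corners:** Placing the corners from the scene and top views put the cassette about 1–2 mm off the robot's reading. I shifted it about 0.9 mm to allow for part of that.
- **Camera stand:** Its known points came out up to 6 mm too low when placed from both views, mostly a scene-camera calibration error. I relied on the stated heights instead.
- **Stand position and yaw:** A last check with the wrist camera put the stand within 2 mm and about 0.5° of what I used. The aim therefore carries an uncertainty of roughly 2 mm and 0.5°.

**Everything else:** In the final scene view the shorter cassette is still in its slot, and the bystanders and the camera look untouched.

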